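# Find the loose lever nut on the seal test rail and mark it

## Task

One of the three lever nuts on the test rail has not been tightened properly. Push each nut's lever clockwise (seen from above) to feel how hard it turns: a tight nut gives a few degrees against real resistance and then binds, so stop there and never press a lever with more than 25 newtons; the loose one keeps turning easily, so stop it at about 15 degrees, and turn none backwards. When all three have been tried, drop the brass marker ring over the post of the loose nut so that it lies flat on the hub, and leave the other things where they stand.

Things in the scene. Friction and masses are not known exactly. Their poses are not given: they have to be found in the camera images.
- rail: Flat aluminium test rail screwed to the bench, 100 x 360 x 30 mm; origin at the centre of its underside, x across it, y along its length, z up. It carries three seal stations in a row along y, 120 mm apart, at the middle of its width.
- nut_a (a joint): Turn of lever nut a, rad, 0 at the start, growing CLOCKWISE from above; dry friction, stays where left. A tight nut gives at 6 to 9 N pushed squarely at end_a, drags on at that force and binds solid at 0.14 rad, where the force shoots up. The loose one turns under 3 N, unstopped till 0.6 rad; 0.26 (15 degrees) is enough. Letters say nothing of place or tightness: they are mixed.
- end_a (a point): Point in the middle of nut a's lever, 60 mm out from its turning axis, about 66 mm above the bench. The lever is a level dark steel bar, 10 mm thick, 14 mm tall (59 to 73 mm above the bench), reaching 72 mm from the axis; at the start it points across the rail to its -x side (towards the robot) within 0.3 rad. Site axes: x from the lever's end towards the turning axis, y level across the lever, z up; pushing the end along +y turns the nut clockwise.
- post_a (a point): Point on the turning axis of nut a, at the top of its 24 mm wide hub (the shoulder), 79 mm above the bench. Above it stands a plain round steel post, 16 mm thick and 20 mm tall, its top 4 mm tapered. Under the hub lie the station's seal rings, 60 mm wide and 19 mm tall, on the rail.
- nut_b (a joint): Turn of lever nut b, rad, 0 at the start, growing CLOCKWISE from above; dry friction, stays where left. A tight nut gives at 6 to 9 N pushed squarely at end_b, drags on at that force and binds solid at 0.14 rad, where the force shoots up. The loose one turns under 3 N, unstopped till 0.6 rad; 0.26 (15 degrees) is enough. Letters say nothing of place or tightness: they are mixed.
- end_b (a point): Point in the middle of nut b's lever, 60 mm out from its turning axis, about 66 mm above the bench. The lever is a level dark steel bar, 10 mm thick, 14 mm tall (59 to 73 mm above the bench), reaching 72 mm from the axis; at the start it points across the rail to its -x side (towards the robot) within 0.3 rad. Site axes: x from the lever's end towards the turning axis, y level across the lever, z up; pushing the end along +y turns the nut clockwise.
- post_b (a point): Point on the turning axis of nut b, at the top of its 24 mm wide hub (the shoulder), 79 mm above the bench. Above it stands a plain round steel post, 16 mm thick and 20 mm tall, its top 4 mm tapered. Under the hub lie the station's seal rings, 60 mm wide and 19 mm tall, on the rail.
- nut_c (a joint): Turn of lever nut c, rad, 0 at the start, growing CLOCKWISE from above; dry friction, stays where left. A tight nut gives at 6 to 9 N pushed squarely at end_c, drags on at that force and binds solid at 0.14 rad, where the force shoots up. The loose one turns under 3 N, unstopped till 0.6 rad; 0.26 (15 degrees) is enough. Letters say nothing of place or tightness: they are mixed.
- end_c (a point): Point in the middle of nut c's lever, 60 mm out from its turning axis, about 66 mm above the bench. The lever is a level dark steel bar, 10 mm thick, 14 mm tall (59 to 73 mm above the bench), reaching 72 mm from the axis; at the start it points across the rail to its -x side (towards the robot) within 0.3 rad. Site axes: x from the lever's end towards the turning axis, y level across the lever, z up; pushing the end along +y turns the nut clockwise.
- post_c (a point): Point on the turning axis of nut c, at the top of its 24 mm wide hub (the shoulder), 79 mm above the bench. Above it stands a plain round steel post, 16 mm thick and 20 mm tall, its top 4 mm tapered. Under the hub lie the station's seal rings, 60 mm wide and 19 mm tall, on the rail.
- ring: Loose brass marker ring, 40 mm outside, 21 mm hole, 14 mm tall, 60 g, lying flat on the bench; origin at the centre of its underside, z up. It fits over any post and rests on the hub's shoulder, its underside then 79 mm above the bench.
- tin: Open blue tin, 100 mm wide, 100 mm tall, standing; origin under its centre. Bystander.
- cartridge: Standing stack of steel seal rings in one piece, 60 mm wide, 80 mm tall; origin under its centre. Bystander.
- caliper: Steel caliper lying flat, 200 mm long along its x, 9 mm tall; origin under its bar's middle. Bystander.
- bottle: White plastic bottle, 64 mm wide, 150 mm tall, standing; origin under its centre. Bystander.
Things that resemble listed ones, but are neither listed nor needed, are in the scene too. There is more than one size of the ring; the one meant has the size given above.

How it is judged (in metres and radians):
On the way:
1. all three nuts have been turned clockwise by at least 0.04 rad, and the loose one by more than 0.18 rad (10 degrees, which a tight one cannot reach), while the ring is not yet on any post (value of joint each of nut_a, nut_b, nut_c above 0.04 rad and value of joint any of nut_a, nut_b, nut_c above 0.18 rad and horizontal distance between ring and post_a above 0.04 m and horizontal distance between ring and post_b above 0.04 m and horizontal distance between ring and post_c above 0.04 m), for 0.1 s.
At the end, for the whole second after the job is handed in: Every nut stands at least 0.04 rad clockwise of its start and the loose one more than 0.18 rad; the marker ring lies over the post of the loose nut, within 6 mm of its axis, flat (within 0.1 rad) and down on the hub's shoulder (within 3 mm), at rest (value of joint each of nut_a, nut_b, nut_c above 0.04 rad and ((value of joint nut_a above 0.18 rad and horizontal distance between ring and post_a below 0.006 m and z of ring in the frame of post_a between -0.003 and 0.003 m) or (value of joint nut_b above 0.18 rad and horizontal distance between ring and post_b below 0.006 m and z of ring in the frame of post_b between -0.003 and 0.003 m) or (value of joint nut_c above 0.18 rad and horizontal distance between ring and post_c below 0.006 m and z of ring in the frame of post_c between -0.003 and 0.003 m)) and angle between ring's own z axis and vertical below 0.1 rad and linear speed of ring below 0.02 m/s); the robot touches nothing.
It fails at once if a nut is turned clockwise beyond 0.42 rad (24 degrees) (value of joint any of nut_a, nut_b, nut_c above 0.42 rad).
It fails at once if a nut is turned backwards by more than 0.06 rad (value of joint any of nut_a, nut_b, nut_c below -0.06 rad).
It fails at once if the robot presses on a nut's lever with more than 25 N (contact force between any of nut_a, nut_b, nut_c and the arm above 25 N or contact force between any of nut_a, nut_b, nut_c and the fingers above 25 N).
It fails at once if a bystander (tin, ring stack, caliper, bottle) is moved by more than 20 mm (distance of any of tin, cartridge, caliper, bottle from where it was at the start of the episode above 0.02 m).
It also fails if it takes over 72 s, if anything falls off the work surface, if the arm or the gripper's body presses on something with over 40 N, if the wrist force passes 120 N, or if a joint passes its speed limit or range.

## Robot

A 6-joint arm with a two-finger parallel gripper is mounted at the origin on the work surface. World frame = base frame: x ahead of the robot, y to its left, z up, the work surface at z = 0. Lengths are in mm, angles in rad, forces in N, time in s.
With the tool pointing down it reaches from about 350 to 775 mm from the base axis. Payload 5.5 kg.
Tool frame: the origin (TCP) lies midway between the tips of the shut fingers; the grasp point (between the pads) lies 19 mm behind it; z points along the fingers, y is the direction in which the jaws open and shut (so a half turn about z gives the same grasp; the last joint's range is limited). The gripper opens to 85 mm and grips with 20 to 120 N. Pads are 22 mm wide; open, the fingers measure 114 mm over their backs; the gripper's body (76 mm by 85 mm) begins 54 mm behind the grasp point. The pads swing forward as they close: fully open they stand 13 mm farther back than shut.
Start: joints at [-1.253, 0.313, 0.046, 1.304, 0, 1.431], TCP at [254.138, -515.835, 231.323] pointing down, gripper open.
Joint ranges: [-2.76, 2.76], [-0.86, 1.69], [-1.03, 1.26], [-2.2, 2.34], [-1.47, 1.5], [-3.14, 3.14]. Speed limits (rad/s): [2.57, 2.57, 3.14, 3.14, 3.14, 3.14].

## Interface

Orientations are given as a unit quaternion [x, y, z, w].
In Python, from plant import arm gives the robot as it stands.
- The arm moves only by the tool play_rows, never from a script. Its argument "rows" is a list of rows, each an object of numbers: "gripper": the closure in counts, from 0 (fully open) to 255 (shut); "dx", "dy", "dz": the shift along the tool's x, y, z as a fraction of full scale; "turn": the turn about the tool's z as a fraction of full scale. A call has 1 to 12 rows; each row shifts and turns the commanded pose from where the row before left it, along the tool's axes as they then stand; what a row does not reach is not made up. Full scale, the value 1, is 4 cm for a shift and 4 degrees for a turn. A row lasts 1/8 s, in which the tool goes at most 62.5 mm and 10.7 degrees, less where a joint would pass 70% of its speed; a pose out of reach is approached as far as the arm can. A call with a number of a shift or a turn outside -1 to 1 is refused whole. A call with a gripper value outside its range is refused whole. The fingers move at their own pace and stop on an object; the grip force is fixed at half the most. Time passes only in rows, so rows that do not move let the fingers close. It gives the time, the measured TCP pose, the force and the opening at its end, in the units of the state.
- arm.read_state(): the state, without advancing time (a new reading comes with each control period).
- arm.camera(name): name is "scene" or "top"; returns (picture, depth): 480x640x3 uint8, red, green, blue; 480x640 float32, mm along the optical axis (not along the pixel's ray), 0 where there is no reading.
- arm.camera_info(name): a dict with "intrinsics" (3x3 intrinsics, pixels), "world_to_cam" (4x4, takes a point from world to camera coordinates). Camera axes: x right, y down, z forward; pixel columns grow to the right and rows downward; lengths in mm; the calibration is good to about 2 mm. A picture is of the moment at which its call begins. camera_info takes no time and is no camera call.
- arm.sign_off(): hands the job in, once; it reports no verdict.
The state is a dict: "t": time; "q": joint angles; "qvel": joint speeds; "joint_efforts": joint torques, N m; "ee_pos": TCP position; "ee_rot": TCP orientation; "wrist_force": force on the tool from outside, world axes, zero at the start; "torque": the same for the moment, N m; "grip_width": opening from 0.0 (shut) to 1.0 (fully open).
Only numpy, scipy, OpenCV 4.12 (cv2) and the standard library are available. Lean on these libraries where they do the work, as an engineer would, in place of code of your own. Each camera call takes 0.05 s, during which the arm holds its last target. There are 200 camera calls.

## Working session

There is one attempt and no reset: what is moved stays moved. The work goes in short steps, Python scripts to look and compute and a tool call to move; the robot and the scene stay as the last step left them, time stands still between calls to the robot, and variables do not carry over. Pictures are saved under pics/ and viewed, about 8 in all and at most 12, crops included, and the job is handed in when it is done.

Besides the shell and the picture viewer there is one more tool, called after "Emit:" as name([rows], argument=value, ...), one row to a line, values as JSON. play_rows: Moves the arm, as the interface text tells. Its arguments: {"type":"object","properties":{"rows":{"type":"array"}},"required":["rows"]}

```bash
mkdir -p pics; ls
python3 - <<'E'
from plant import arm
import cv2,numpy as np
print(arm.read_state())
for n in("scene","top"):
    p,d=arm.camera(n); cv2.imwrite(f"pics/{n}0.png",p[...,::-1]); np.save(f"{n}0d.npy",d)
    i=arm.camera_info(n); print(n,i)
E
```

```text
pics
{'t': 0.0, 'q': array([-1.25258597e+00,  3.14008624e-01,  4.49503540e-02,  1.30358215e+00,
        2.55825458e-05,  1.43122811e+00]), 'qvel': array([ 0.00078772, -0.00082016,  0.00138953, -0.00146966,  0.00048029,
       -0.00045018]), 'joint_efforts': array([ 1.13152277e-03, -4.80627608e+01,  2.98532850e+01,  1.93736394e-02,
        7.16635464e-05,  5.14498311e-06]), 'ee_pos': array([ 253.97659541, -515.29358038,  230.39248048]), 'ee_rot': array([ 9.73918600e-01,  2.26895812e-01, -6.95082058e-05, -9.19509245e-04]), 'wrist_force': array([0.26265205, 0.01633777, 0.41672851]), 'torque': array([0.00180271, 0.00014674, 0.01417745]), 'grip_width': 0.9969718284324388}
scene {'intrinsics': array([[526.51871101,   0.        , 325.83789446],
       [  0.        , 526.51871101, 234.79918771],
       [  0.        ,   0.        ,   1.        ]]), 'world_to_cam': array([[ 6.88276506e-01,  7.25445750e-01, -1.97880884e-03,
        -3.32824601e+02],
       [ 5.03282314e-01, -4.79456904e-01, -7.18907498e-01,
        -2.51240179e+02],
       [-5.22477142e-01,  4.93811241e-01, -6.95102938e-01,
         1.56405285e+03],
       [ 0.00000000e+00,  0.00000000e+00,  0.00000000e+00,
         1.00000000e+00]])}
top {'intrinsics': array([[464.08622902,   0.        , 321.82943133],
       [  0.        , 464.08622902, 246.07403599],
       [  0.        ,   0.        ,   1.        ]]), 'world_to_cam': array([[ 4.04114198e-02, -9.99175790e-01, -3.82859747e-03,
        -5.22644284e+01],
       [-9.77118592e-01, -3.87179426e-02, -2.09141527e-01,
         5.43370598e+02],
       [ 2.08820915e-01,  1.21926998e-02, -9.77877888e-01,
         1.05056316e+03],
       [ 0.00000000e+00,  0.00000000e+00,  0.00000000e+00,
         1.00000000e+00]])}
```

View pics/top0.png

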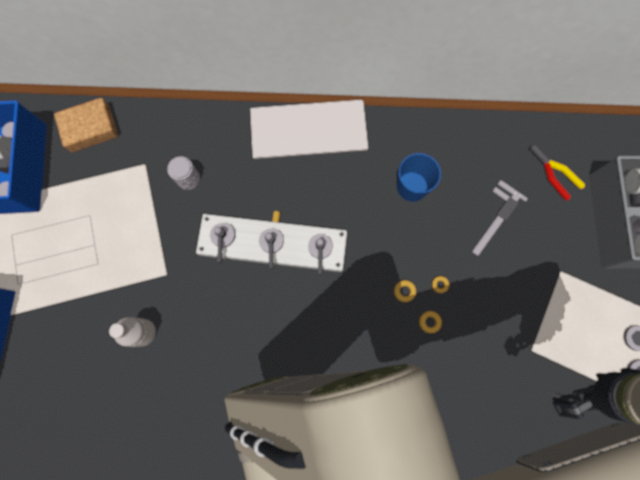

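View pics/scene0.png

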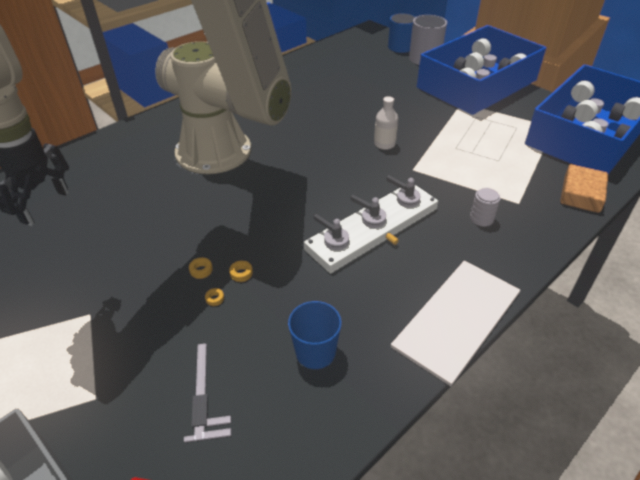

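The top view has the rail at about (272,243), with hubs near (221,235), (270,240) and (320,244) and levers pointing down the image. There are three brass rings, at (405,291), (440,284) and (431,322). I'll measure the rings and enlarge both areas.

```bash
cat > h.py <<'E'
from plant import arm
import cv2,numpy as np
def ray(n,uv):
    i=arm.camera_info(n);K=i["intrinsics"];T=i["world_to_cam"];R=T[:3,:3];t=T[:3,3]
    d=(np.linalg.inv(K)@np.c_[np.atleast_2d(uv),np.ones(len(np.atleast_2d(uv)))].T).T@R
    return -R.T@t,d
def plane(n,uv,z):
    c,d=ray(n,uv); return c+d*((z-c[2])/d[:,2])[:,None]
def proj(n,P):
    i=arm.camera_info(n);P=np.atleast_2d(P);q=(P@i["world_to_cam"][:3,:3].T+i["world_to_cam"][:3,3])@i["intrinsics"].T
    return q[:,:2]/q[:,2:]
def tri(u1,u2):
    c1,d1=ray("top",u1);c2,d2=ray("scene",u2);A=np.c_[d1[0],-d2[0]]
    s=np.linalg.lstsq(A,c2-c1,rcond=None)[0];a=c1+s[0]*d1[0];b=c2+s[1]*d2[0]
    return (a+b)/2,np.linalg.norm(a-b)
E
python3 - <<'E'
from h import *
for n in("top","scene"):
    p=cv2.imread(f"pics/{n}0.png");h=cv2.cvtColor(p,cv2.COLOR_BGR2HSV)
    m=cv2.inRange(h,(12,130,60),(30,255,255))
    cs,hi=cv2.findContours(m,cv2.RETR_CCOMP,cv2.CHAIN_APPROX_NONE)
    for c,hh in zip(cs,hi[0]):
        if cv2.contourArea(c)<15: continue
        kind="outer" if hh[3]<0 else "hole"
        u=c[:,0].astype(float)
        W=plane(n,u,7.); (x,y),r=cv2.minEnclosingCircle(W[:,:2].astype(np.float32))
        print(n,kind,u.mean(0).round(1),"ctr",round(x,1),round(y,1),"D",round(2*r,1),"areaD",round(2*np.sqrt(cv2.contourArea(W[:,:2].astype(np.float32))/np.pi),1))
a=cv2.imread("pics/top0.png");b=cv2.imread("pics/scene0.png")
up=lambda p,x,y,w,hh,s:cv2.resize(p[y:y+hh,x:x+w],None,fx=s,fy=s,interpolation=cv2.INTER_CUBIC)
A=up(a,195,205,160,75,5);B=up(b,300,170,145,100,4);C=up(a,385,265,80,75,2.6)
o=np.zeros((785,800,3),np.uint8);o=np.zeros((600,800,3),np.uint8)
A=up(a,195,205,160,70,3.9);o[:A.shape[0],:A.shape[1]]=A
B=up(b,300,170,145,100,3.2);o[273:273+B.shape[0],:B.shape[1]]=B[:327]
C=up(a,385,265,80,75,4);o[273:573,470:790]=C
cv2.imwrite("pics/crop1.png",o)
E
```

```text
top outer [430.  321.6] ctr 380.2 -298.1 D 54.9 areaD 52.0
top hole [429.9 321.7] ctr 380.0 -297.5 D 27.6 areaD 25.3
top outer [404.6 290.9] ctr 451.6 -237.0 D 55.5 areaD 52.1
top hole [404.7 290.8] ctr 451.9 -236.3 D 27.7 areaD 25.5
top outer [440. 284.] ctr 471.4 -324.1 D 43.5 areaD 40.8
top hole [440.2 284.2] ctr 471.9 -323.6 D 20.8 areaD 19.1
top outer [275.7 215.9] ctr 629.0 90.6 D 27.5 areaD 21.4
top outer [566.5 172.9] ctr 770.9 -652.3 D 108.7 areaD 52.4
top outer [ 97.2 131.2] ctr 856.9 601.2 D 157.3 areaD 57.7
top outer [319.4  98.7] ctr 968.6 0.5 D 1717.2 areaD 198.0
scene outer [214.2 296.3] ctr 470.1 -322.6 D 48.2 areaD 42.2
scene hole [214.  296.1] ctr 467.9 -323.3 D 17.6 areaD 14.6
scene outer [240.4 270.8] ctr 447.6 -236.1 D 63.2 areaD 55.5
scene hole [240.5 270.2] ctr 446.2 -234.9 D 20.9 areaD 17.5
scene outer [199.9 267.4] ctr 375.7 -297.0 D 63.4 areaD 55.7
scene hole [200.2 267.4] ctr 374.4 -297.2 D 22.9 areaD 18.6
scene outer [391.5 237.7] ctr 614.4 96.9 D 34.6 areaD 23.1
scene outer [586.2 183.4] ctr 838.2 641.6 D 156.5 areaD 123.6
scene outer [91.5 74.1] ctr -690.1 -50.6 D 121.6 areaD 77.3
scene outer [194.   36.8] ctr -705.7 398.3 D 85.4 areaD 49.8
scene outer [44.7 69.3] ctr -996.8 -177.4 D 1343.1 areaD 546.5
```

View pics/crop1.png

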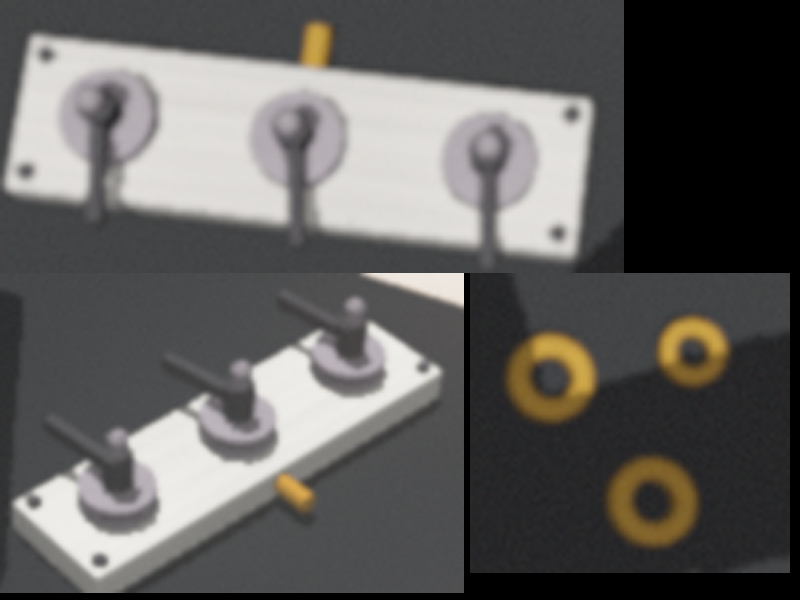

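The ring sizes separate clearly. The ones at (405,291) and (431,322) are about 52 mm outside with a 25 mm hole. The one at (440,284) is about 41 mm outside with a hole of about 20 mm, so it is the one meant. The crop confirms it is smallest. Next I'll locate the posts and lever ends.

Run:
```python
from h import *
o=np.array
pt=[(97,102),(293,127),(489,147)];ps=[(355,305),(240,367),(118,436)]
lt=[(95,213),(297,238),(488,260)];ls=[(286,298),(172,361),(54,424)]
T=lambda c:o(c)/3.9+o([195,205])-.4
S=lambda c:(o(c)-o([0,273]))/3.2+o([300,170])-.4
for a,b,c,d in zip(pt,ps,lt,ls):
    print("post",*[np.round(v,1) for v in tri(T(a),S(b))],plane("top",T(a),98)[0].round(1),"tip",*[np.round(v,1) for v in tri(T(c),S(d))],plane("top",T(c),66)[0].round(1))
for n in("top","scene"):
    p=cv2.imread(f"pics/{n}0.png")
    m=cv2.inRange(p,(135,135,135),(255,255,255)) if n=="top" else cv2.inRange(p,(165,165,165),(255,255,255))
    m=cv2.morphologyEx(m,cv2.MORPH_OPEN,np.ones((3,3)))
    for c in cv2.findContours(m,0,cv2.CHAIN_APPROX_NONE)[0]:
        if cv2.contourArea(c)<1500: continue
        W=plane(n,c[:,0].astype(float),30)[:,:2].astype(np.float32)
        r=cv2.minAreaRect(W); print(n,c[:,0].mean(0).round(),r,cv2.boxPoints(r).round(0).tolist())
d=np.load("top0d.npy");print(d[237:248:2,268:274])
print(ray("top",[0,0])[0])
# tool axes
from scipy.spatial.transform import Rotation as R
print(R.from_quat(arm.read_state()["ee_rot"]).as_matrix().round(3))
```

```text
post [565.1 209.5  95.9] 4.2 [563.2 207.4  98. ] tip [501.1 209.2  68. ] 1.6 [501.9 210.3  66. ]
post [554.1  91.5  95.6] 2.8 [552.6  90.   98. ] tip [491.3  87.1  66.4] 0.5 [491.5  87.3  66. ]
post [545.9 -26.   95.2] 0.8 [545.1 -26.4  98. ] tip [482.3 -28.5  66.9] 1.1 [482.7 -28.1  66. ]
top [376. 439.] ((103.50331115722656, -164.82801818847656), (219.54119873046875, 250.62168884277344), 17.56992530822754) [[-39.0, -78.0], [37.0, -317.0], [246.0, -251.0], [170.0, -12.0]]
top [592. 331.] ((371.2267761230469, -676.812255859375), (237.49380493164062, 207.9062957763672), 67.06122589111328) [[229.0, -746.0], [421.0, -827.0], [513.0, -608.0], [322.0, -527.0]]
top [272. 242.] ((556.5230712890625, 94.34841918945312), (361.724365234375, 103.50489807128906), 85.4910888671875) [[491.0, -82.0], [594.0, -90.0], [622.0, 271.0], [519.0, 279.0]]
top [ 79. 241.] ((549.2871704101562, 572.0278930664062), (296.21075439453125, 390.3871154785156), 17.124706268310547) [[350.0, 715.0], [465.0, 342.0], [748.0, 429.0], [633.0, 802.0]]
top [308. 129.] ((861.3583374023438, 17.611770629882812), (141.5519714355
[... 829 characters left out ...]
67.0], [522.0, 275.0]]
scene [483. 156.] ((573.794677734375, 545.3560791015625), (290.7025146484375, 432.0604248046875), 17.18821144104004) [[371.0, 709.0], [499.0, 296.0], [776.0, 382.0], [649.0, 795.0]]
[[1068.3866 1070.9552 1071.4935 1075.384  1089.2966 1094.5854]
 [1077.396  1077.2129 1080.7534 1087.8032 1090.5656 1091.9954]
 [1089.3298 1087.0493 1089.2767 1091.3027 1092.0846 1099.079 ]
 [1102.5199 1097.6389 1095.4332 1098.4908 1106.5371 1112.3173]
 [1093.1567 1095.6455 1096.9004 1094.4052 1120.967  1122.594 ]
 [1093.2286 1095.9277 1095.6152 1094.724  1104.5565 1116.2969]]
[ 313.67003373  -43.99236115 1140.76373864]
[[ 0.897  0.442 -0.001]
 [ 0.442 -0.897  0.002]
 [ 0.    -0.002 -1.   ]]
```

Stations from the rail fit and triangulation: P1≈(565,211), P2≈(555,92), P3≈(546,-27). Levers point along -x. The ring is at about (471,-323.5).

I'll shut the gripper and turn the tool so its x axis lies along world +y. That way I push with the fingers' stiff side.

Emit:
play_rows([
  {"gripper":255,"turn":-1},
  {"gripper":255,"turn":-1},
  {"gripper":255,"turn":-1},
  {"gripper":255,"turn":-1},
  {"gripper":255,"turn":-1},
  {"gripper":255,"turn":-1},
  {"gripper":255,"turn":-1},
  {"gripper":255,"turn":-1},
  {"gripper":255,"turn":-1},
  {"gripper":255,"turn":-1},
  {"gripper":255,"turn":-1},
  {"gripper":255,"turn":-1},
])

```text
validation failed for argument at $.ro...
```

Emit:
play_rows([
  {"gripper":255,"turn":-1},
  {"gripper":255,"turn":-1},
  {"gripper":255,"turn":-1},
  {"gripper":255,"turn":-1},
  {"gripper":255},
])

```text
validation failed for argument at $.ro...
```

Emit:
play_rows([
  {"gripper":255,"dx":0,"dy":0,"dz":0,"turn":-1},
  {"gripper":255,"dx":0,"dy":0,"dz":0,"turn":-1},
  {"gripper":255,"dx":0,"dy":0,"dz":0,"turn":-1},
  {"gripper":255,"dx":0,"dy":0,"dz":0,"turn":-1},
  {"gripper":255,"dx":0,"dy":0,"dz":0,"turn":-1},
  {"gripper":255,"dx":0,"dy":0,"dz":0,"turn":-1},
  {"gripper":255,"dx":0,"dy":0,"dz":0,"turn":-1},
  {"gripper":255,"dx":0,"dy":0,"dz":0,"turn":-1},
  {"gripper":255,"dx":0,"dy":0,"dz":0,"turn":-1},
  {"gripper":255,"dx":0,"dy":0,"dz":0,"turn":-1},
  {"gripper":255,"dx":0,"dy":0,"dz":0,"turn":-1},
  {"gripper":255,"dx":0,"dy":0,"dz":0,"turn":-1},
])

```text
t: 1.6
ee_pos: [254.0, -515.5, 230.8]
ee_rot: [0.797, 0.604, 0.0, -0.001]
wrist_force: [0.2, -1.0, 0.8]
grip_width: -0.001
```

Emit:
play_rows([
  {"gripper":255,"dx":0,"dy":0,"dz":0,"turn":-1},
  {"gripper":255,"dx":0,"dy":0,"dz":0,"turn":-1},
  {"gripper":255,"dx":0,"dy":0,"dz":0,"turn":-1},
  {"gripper":255,"dx":0,"dy":0,"dz":0,"turn":-1},
  {"gripper":255,"dx":0,"dy":0,"dz":0,"turn":0},
])

```text
t: 2.22
ee_pos: [254.0, -515.6, 230.9]
ee_rot: [0.706, 0.708, 0.0, -0.0]
wrist_force: [0.7, 0.1, -0.1]
grip_width: -0.002
```

Emit:
play_rows([
  {"gripper":255,"dx":0.9,"dy":0.47,"dz":0.2,"turn":0},
  {"gripper":255,"dx":0.9,"dy":0.47,"dz":0.2,"turn":0},
  {"gripper":255,"dx":0.9,"dy":0.47,"dz":0.2,"turn":0},
  {"gripper":255,"dx":0.9,"dy":0.47,"dz":0.2,"turn":0},
  {"gripper":255,"dx":0.9,"dy":0.47,"dz":0.2,"turn":0},
  {"gripper":255,"dx":0.9,"dy":0.47,"dz":0.2,"turn":0},
  {"gripper":255,"dx":0.9,"dy":0.47,"dz":0.2,"turn":0},
  {"gripper":255,"dx":0.9,"dy":0.47,"dz":0.2,"turn":0},
  {"gripper":255,"dx":0.9,"dy":0.47,"dz":0.2,"turn":0},
  {"gripper":255,"dx":0.9,"dy":0.47,"dz":0.2,"turn":0},
  {"gripper":255,"dx":0.9,"dy":0.47,"dz":0.2,"turn":0},
  {"gripper":255,"dx":0.9,"dy":0.47,"dz":0.2,"turn":0},
])

```text
t: 3.72
ee_pos: [478.4, -81.6, 135.0]
ee_rot: [0.706, 0.708, -0.0, 0.0]
wrist_force: [0.5, -0.3, 0.4]
grip_width: -0.0
```

Emit:
play_rows([
  {"gripper":255,"dx":0,"dy":0,"dz":0,"turn":0},
  {"gripper":255,"dx":0,"dy":0,"dz":0,"turn":0},
])

```text
t: 3.98
ee_pos: [477.8, -83.1, 135.2]
ee_rot: [0.706, 0.708, -0.0, -0.0]
wrist_force: [-0.1, 0.2, 0.2]
grip_width: -0.004
```

Emit:
play_rows([
  {"gripper":255,"dx":0.1,"dy":0.03,"dz":0.6,"turn":0},
  {"gripper":255,"dx":0.1,"dy":0.03,"dz":0.6,"turn":0},
  {"gripper":255,"dx":0.1,"dy":0.03,"dz":0.6,"turn":0},
  {"gripper":255,"dx":0.1,"dy":0,"dz":0.4,"turn":0},
  {"gripper":255,"dx":0,"dy":0,"dz":0,"turn":0},
  {"gripper":255,"dx":0,"dy":0,"dz":0,"turn":0},
])

```text
t: 4.72
ee_pos: [481.9, -67.9, 48.1]
ee_rot: [0.706, 0.708, 0.0, 0.001]
wrist_force: [0.0, 0.8, 0.2]
grip_width: 0.002
```

Run:
```python
from h import *
s=arm.read_state();print(s["ee_pos"].round(1),s["wrist_force"].round(2))
a=arm.camera("top")[0][...,::-1];b=arm.camera("scene")[0][...,::-1]
up=lambda p,x,y,w,hh,s:cv2.resize(p[y:y+hh,x:x+w],None,fx=s,fy=s,interpolation=cv2.INTER_CUBIC)
cv2.imwrite("pics/c2.png",np.vstack([up(a,250,200,130,75,4.5),up(b,260,160,195,120,3)[:260,:585]]))
```

```text
[481.9 -67.9  48.1] [0.   0.81 0.19]
```

View pics/c2.png

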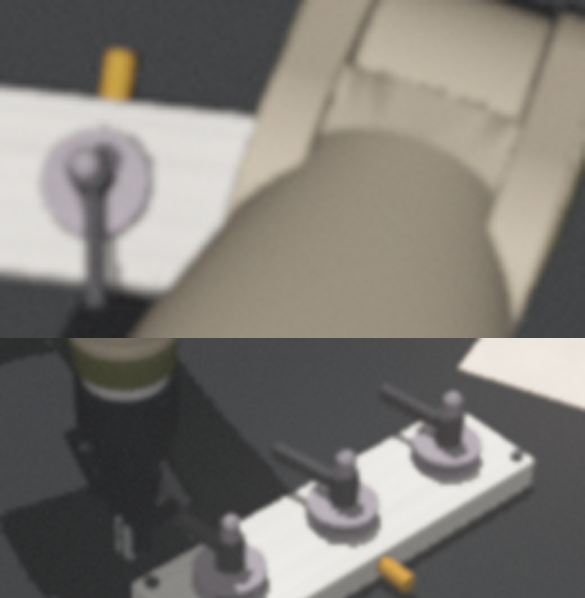

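The tool is left of lever P3 (in the scene crop, gripper at (125,540), lever at (195,525)) and clear of it. Now I'll approach.

Emit:
play_rows([
  {"gripper":255,"dx":0.2,"dy":0,"dz":0,"turn":0},
  {"gripper":255,"dx":0.2,"dy":0,"dz":0,"turn":0},
  {"gripper":255,"dx":0.05,"dy":0,"dz":0,"turn":0},
  {"gripper":255,"dx":0,"dy":0,"dz":0,"turn":0},
])

```text
t: 5.32
ee_pos: [481.5, -48.5, 47.3]
ee_rot: [0.705, 0.709, -0.0, 0.0]
wrist_force: [-0.2, 0.7, -0.7]
grip_width: -0.0
```

Emit:
play_rows([
  {"gripper":255,"dx":0.03,"dy":0,"dz":0,"turn":0},
  {"gripper":255,"dx":0.03,"dy":0,"dz":0,"turn":0},
  {"gripper":255,"dx":0.03,"dy":0,"dz":0,"turn":0},
])

```text
t: 5.7
ee_pos: [481.5, -45.4, 47.3]
ee_rot: [0.706, 0.708, -0.0, 0.0]
wrist_force: [0.6, -0.3, -0.1]
grip_width: -0.002
```

Emit:
play_rows([
  {"gripper":255,"dx":0.03,"dy":0,"dz":0,"turn":0},
  {"gripper":255,"dx":0.03,"dy":0,"dz":0,"turn":0},
])

```text
t: 5.95
ee_pos: [481.5, -42.9, 47.3]
ee_rot: [0.706, 0.709, -0.0, 0.0]
wrist_force: [0.4, 0.2, 0.3]
grip_width: 0.002
```

Emit:
play_rows([
  {"gripper":255,"dx":0.03,"dy":0,"dz":0,"turn":0},
  {"gripper":255,"dx":0.03,"dy":0,"dz":0,"turn":0},
])

```text
t: 6.2
ee_pos: [481.4, -42.1, 47.4]
ee_rot: [0.706, 0.708, -0.001, 0.001]
wrist_force: [-2.4, -8.2, -0.5]
grip_width: -0.002
```

Emit:
play_rows([
  {"gripper":255,"dx":0.03,"dy":0,"dz":0,"turn":0},
  {"gripper":255,"dx":0.03,"dy":0,"dz":0,"turn":0},
])

```text
t: 6.45
ee_pos: [481.2, -40.0, 47.3]
ee_rot: [0.706, 0.708, -0.002, 0.001]
wrist_force: [-1.4, -7.8, -0.3]
grip_width: -0.003
```

It gave at about 8 N and is dragging on, so this nut is tight. I'll go a little further to get clear of 0.04 rad.

Emit:
play_rows([
  {"gripper":255,"dx":0.03,"dy":0,"dz":0,"turn":0},
  {"gripper":255,"dx":0.03,"dy":0,"dz":0,"turn":0},
])

```text
t: 6.7
ee_pos: [481.2, -37.7, 47.4]
ee_rot: [0.706, 0.708, -0.002, 0.001]
wrist_force: [-1.7, -7.9, -0.2]
grip_width: -0.002
```

Emit:
play_rows([
  {"gripper":255,"dx":0.03,"dy":0,"dz":0,"turn":0},
])

```text
t: 6.82
ee_pos: [481.1, -36.6, 47.3]
ee_rot: [0.706, 0.708, -0.002, 0.001]
wrist_force: [-2.9, -8.4, 1.0]
grip_width: -0.002
```

Emit:
play_rows([
  {"gripper":255,"dx":0.03,"dy":0,"dz":0,"turn":0},
])

```text
t: 6.95
ee_pos: [481.1, -35.4, 47.4]
ee_rot: [0.706, 0.708, -0.002, 0.001]
wrist_force: [-1.6, -8.0, 0.3]
grip_width: -0.001
```

P3 moved about 6–7 mm (about 0.1 rad) at a steady 8 N, so it is tight. Next: back off, lift, and go to P2.

Emit:
play_rows([
  {"gripper":255,"dx":-0.5,"dy":0,"dz":0,"turn":0},
  {"gripper":255,"dx":0,"dy":0,"dz":-0.8,"turn":0},
  {"gripper":255,"dx":0,"dy":0.1,"dz":-0.8,"turn":0},
  {"gripper":255,"dx":0.9,"dy":0.1,"dz":0,"turn":0},
  {"gripper":255,"dx":0.9,"dy":0.1,"dz":0,"turn":0},
  {"gripper":255,"dx":0.9,"dy":0,"dz":0,"turn":0},
  {"gripper":255,"dx":0,"dy":0,"dz":0,"turn":0},
  {"gripper":255,"dx":0,"dy":0,"dz":0.8,"turn":0},
  {"gripper":255,"dx":0,"dy":0,"dz":0.8,"turn":0},
  {"gripper":255,"dx":0,"dy":0,"dz":0,"turn":0},
  {"gripper":255,"dx":0,"dy":0,"dz":0,"turn":0},
])

```text
t: 8.32
ee_pos: [493.6, 54.2, 48.1]
ee_rot: [0.706, 0.708, 0.0, 0.0]
wrist_force: [0.1, -0.9, -0.0]
grip_width: 0.002
```

Emit:
play_rows([
  {"gripper":255,"dx":0.2,"dy":-0.06,"dz":0,"turn":0},
  {"gripper":255,"dx":0.1,"dy":0,"dz":0,"turn":0},
  {"gripper":255,"dx":0.03,"dy":0,"dz":0,"turn":0},
  {"gripper":255,"dx":0.03,"dy":0,"dz":0,"turn":0},
])

```text
t: 8.82
ee_pos: [490.8, 69.3, 47.5]
ee_rot: [0.706, 0.709, 0.0, 0.0]
wrist_force: [0.4, 0.2, 0.0]
grip_width: -0.001
```

Emit:
play_rows([
  {"gripper":255,"dx":0.03,"dy":0,"dz":0,"turn":0},
  {"gripper":255,"dx":0.03,"dy":0,"dz":0,"turn":0},
])

```text
t: 9.07
ee_pos: [490.6, 71.5, 47.2]
ee_rot: [0.706, 0.708, -0.0, 0.0]
wrist_force: [0.3, 0.0, -0.0]
grip_width: -0.003
```

Emit:
play_rows([
  {"gripper":255,"dx":0.03,"dy":0,"dz":0,"turn":0},
  {"gripper":255,"dx":0.03,"dy":0,"dz":0,"turn":0},
])

```text
t: 9.32
ee_pos: [490.5, 72.7, 47.2]
ee_rot: [0.706, 0.708, -0.001, 0.001]
wrist_force: [-1.0, -4.9, 0.8]
grip_width: -0.001
```

Emit:
play_rows([
  {"gripper":255,"dx":0.03,"dy":0,"dz":0,"turn":0},
  {"gripper":255,"dx":0.03,"dy":0,"dz":0,"turn":0},
])

```text
t: 9.57
ee_pos: [490.1, 75.0, 47.2]
ee_rot: [0.706, 0.708, -0.001, 0.001]
wrist_force: [-1.7, -7.0, 0.7]
grip_width: 0.001
```

Emit:
play_rows([
  {"gripper":255,"dx":0.03,"dy":0,"dz":0,"turn":0},
  {"gripper":255,"dx":0.03,"dy":0,"dz":0,"turn":0},
])

```text
t: 9.82
ee_pos: [489.9, 77.4, 47.2]
ee_rot: [0.706, 0.708, -0.002, 0.001]
wrist_force: [-2.3, -5.4, 1.9]
grip_width: -0.0
```

Emit:
play_rows([
  {"gripper":255,"dx":0.03,"dy":0,"dz":0,"turn":0},
])

```text
t: 9.95
ee_pos: [489.7, 78.6, 47.2]
ee_rot: [0.706, 0.708, -0.002, 0.001]
wrist_force: [-1.3, -6.4, 2.5]
grip_width: 0.001
```

Emit:
play_rows([
  {"gripper":255,"dx":-0.5,"dy":0,"dz":0,"turn":0},
  {"gripper":255,"dx":0,"dy":0,"dz":-0.8,"turn":0},
  {"gripper":255,"dx":0,"dy":0.1,"dz":-0.8,"turn":0},
  {"gripper":255,"dx":0.95,"dy":0.15,"dz":0,"turn":0},
  {"gripper":255,"dx":0.95,"dy":0.1,"dz":0,"turn":0},
  {"gripper":255,"dx":0.95,"dy":0,"dz":0,"turn":0},
  {"gripper":255,"dx":0,"dy":0,"dz":0,"turn":0},
  {"gripper":255,"dx":0,"dy":0,"dz":0.8,"turn":0},
  {"gripper":255,"dx":0,"dy":0,"dz":0.8,"turn":0},
  {"gripper":255,"dx":0,"dy":0,"dz":0,"turn":0},
  {"gripper":255,"dx":0,"dy":0,"dz":0,"turn":0},
])

```text
t: 11.32
ee_pos: [504.7, 173.6, 48.1]
ee_rot: [0.706, 0.708, 0.0, 0.0]
wrist_force: [0.1, 0.4, 0.6]
grip_width: 0.004
```

P2 is also tight, dragging at about 6.5 N. Now P1.

Emit:
play_rows([
  {"gripper":255,"dx":0.2,"dy":-0.1,"dz":0,"turn":0},
  {"gripper":255,"dx":0.2,"dy":0,"dz":0,"turn":0},
  {"gripper":255,"dx":0.03,"dy":0,"dz":0,"turn":0},
  {"gripper":255,"dx":0.03,"dy":0,"dz":0,"turn":0},
])

```text
t: 11.82
ee_pos: [500.2, 192.7, 47.5]
ee_rot: [0.705, 0.709, 0.0, 0.0]
wrist_force: [0.2, -0.1, -0.0]
grip_width: -0.0
```

Emit:
play_rows([
  {"gripper":255,"dx":0.03,"dy":0,"dz":0,"turn":0},
  {"gripper":255,"dx":0.03,"dy":0,"dz":0,"turn":0},
])

```text
t: 12.08
ee_pos: [500.1, 194.7, 47.2]
ee_rot: [0.706, 0.708, -0.0, 0.0]
wrist_force: [-0.1, -0.0, 0.5]
grip_width: 0.001
```

Emit:
play_rows([
  {"gripper":255,"dx":0.03,"dy":0,"dz":0,"turn":0},
  {"gripper":255,"dx":0.03,"dy":0,"dz":0,"turn":0},
])

```text
t: 12.32
ee_pos: [499.9, 196.9, 47.2]
ee_rot: [0.706, 0.708, -0.0, 0.0]
wrist_force: [-1.2, -1.0, 0.6]
grip_width: 0.0
```

Emit:
play_rows([
  {"gripper":255,"dx":0.03,"dy":0,"dz":0,"turn":0},
  {"gripper":255,"dx":0.03,"dy":0,"dz":0,"turn":0},
])

```text
t: 12.58
ee_pos: [499.8, 199.5, 47.2]
ee_rot: [0.706, 0.708, -0.0, -0.0]
wrist_force: [-1.2, -1.2, 0.7]
grip_width: -0.002
```

P1 gives at only about 1.2 N, so it is the loose one. Continue to about 13 mm past contact.

Emit:
play_rows([
  {"gripper":255,"dx":0.04,"dy":0,"dz":0,"turn":0},
  {"gripper":255,"dx":0.04,"dy":0,"dz":0,"turn":0},
  {"gripper":255,"dx":0.04,"dy":0,"dz":0,"turn":0},
  {"gripper":255,"dx":0.04,"dy":0,"dz":0,"turn":0},
  {"gripper":255,"dx":0.04,"dy":0,"dz":0,"turn":0},
  {"gripper":255,"dx":0.04,"dy":0,"dz":0,"turn":0},
  {"gripper":255,"dx":0,"dy":0,"dz":0,"turn":0},
])

```text
t: 13.45
ee_pos: [500.2, 209.4, 47.3]
ee_rot: [0.706, 0.709, 0.0, 0.0]
wrist_force: [-0.3, -1.0, 0.0]
grip_width: -0.001
```

Emit:
play_rows([
  {"gripper":255,"dx":-0.5,"dy":0,"dz":0,"turn":0},
  {"gripper":255,"dx":-0.3,"dy":0,"dz":-1,"turn":0},
  {"gripper":255,"dx":-1,"dy":-0.3,"dz":-1,"turn":0},
  {"gripper":120,"dx":-1,"dy":-0.3,"dz":-1,"turn":0},
  {"gripper":100,"dx":-1,"dy":0,"dz":0,"turn":0},
  {"gripper":100,"dx":-1,"dy":0,"dz":0,"turn":0},
  {"gripper":100,"dx":-1,"dy":0,"dz":0,"turn":0},
  {"gripper":100,"dx":-1,"dy":0,"dz":0,"turn":0},
  {"gripper":100,"dx":-1,"dy":0,"dz":0,"turn":0},
  {"gripper":100,"dx":-1,"dy":0,"dz":0,"turn":0},
  {"gripper":100,"dx":-1,"dy":0,"dz":0,"turn":0},
  {"gripper":100,"dx":0,"dy":0,"dz":0,"turn":0},
])

```text
t: 14.95
ee_pos: [477.5, -186.5, 167.5]
ee_rot: [0.707, 0.707, 0.0, 0.001]
wrist_force: [0.1, -0.1, -0.2]
grip_width: 0.611
```

Run:
```python
from h import *
s=arm.read_state();print(s["ee_pos"].round(1),s["grip_width"])
a=arm.camera("top")[0][...,::-1];b=arm.camera("scene")[0][...,::-1]
cv2.imwrite("pics/top3.png",a);cv2.imwrite("pics/scene3.png",b)
up=lambda p,x,y,w,hh,s:cv2.resize(p[y:y+hh,x:x+w],None,fx=s,fy=s,interpolation=cv2.INTER_CUBIC)
A=up(a,195,205,160,70,4.5);B=up(b,300,160,145,60,4.5)
o=np.zeros((A.shape[0]+B.shape[0],720,3),np.uint8);o[:A.shape[0]]=A;o[A.shape[0]:,:B.shape[1]]=B
cv2.imwrite("pics/c3.png",o)
```

```text
[ 477.5 -186.5  167.5] 0.6112840180247471
```

View pics/c3.png

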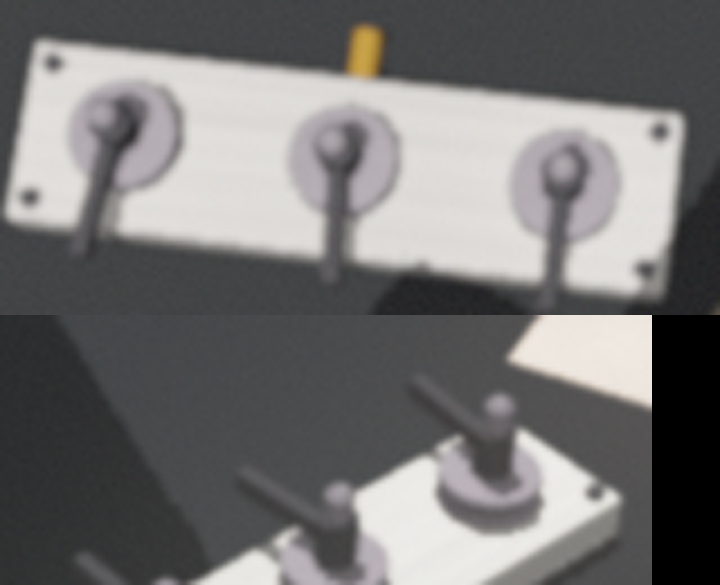

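P1's lever has turned clearly clockwise: its tip moved from crop x≈110 to 82, about 14 mm or 0.22–0.25 rad. P2 and P3 moved about 7–8 mm (about 0.1 rad). Next I'll refine the ring and P1 post positions using depth as well.

Run:
```python
from h import *
def cloud(n,d):
    i=arm.camera_info(n);K=i["intrinsics"];T=i["world_to_cam"]
    v,u=np.mgrid[:480,:640];c=np.stack([(u-K[0,2])/K[0,0]*d,(v-K[1,2])/K[1,1]*d,d],-1)
    return (c-T[:3,3])@T[:3,:3]
for n in("top","scene"):
    C=[];
    for k in range(3): p,d=arm.camera(n);C.append(cloud(n,d)); P=p
    W=np.median(C,0).reshape(-1,3)
    for nm,c,zl,zh in(("P1",(565,210),82,110),("P2",(555,92),82,110),("P3",(546,-27),82,110)):
        m=(np.hypot(W[:,0]-c[0],W[:,1]-c[1])<18)&(W[:,2]>zl)&(W[:,2]<zh);q=W[m]
        if len(q): print(n,nm,len(q),q.mean(0).round(1),q.min(0).round(0),q.max(0).round(0))
    # brightness-based post-top highlight is avoided; seal ring discs
    m=(np.hypot(W[:,0]-471,W[:,1]+323.5)<35)&(W[:,2]>7)&(W[:,2]<25);q=W[m]
    if len(q): print(n,"ring",len(q),q.mean(0).round(1),((q.min(0)+q.max(0))/2).round(1))
    # ring colour, edges: outer contour at z=14 top rim
    h=cv2.cvtColor(P,cv2.COLOR_RGB2HSV);m=cv2.inRange(h,(12,130,50),(30,255,255))
    for c in cv2.findContours(m,0,cv2.CHAIN_APPROX_NONE)[0]:
        if not 60<cv2.contourArea(c)<600: continue
        u=c[:,0].astype(float)
        (x,y),r=cv2.minEnclosingCircle(plane(n,u,7.)[:,:2].astype(np.float32))
        print(n,"brass",u.mean(0).round(1),np.round([x,y,2*r],1))
```

```text
top P1 46 [564.5 212.9  94.4] [558. 207.  82.] [573. 221. 100.]
top P2 44 [555.2  94.3  95.6] [548.  87.  83.] [563. 102. 100.]
top P3 43 [545.8 -24.8  95.5] [539. -31.  82.] [554. -17. 101.]
top brass [566.5 172.9] [ 770.9 -652.3  108.7]
top brass [ 97.4 131.3] [857.5 602.  156.6]
scene P1 49 [566.9 208.4  92.1] [558. 202.  82.] [573. 217. 101.]
scene P2 53 [558.4  89.4  93.2] [549.  84.  83.] [564.  98. 101.]
scene P3 56 [549.4 -30.4  93.3] [540. -36.  83.] [555. -20. 102.]
scene ring 200 [ 471.8 -325.8   13.9] [ 470.5 -324.9   13.3]
scene brass [214.1 296.3] [ 469.1 -322.7   48.7]
scene brass [240.6 270.4] [ 447.  -236.8   64. ]
scene brass [200.4 267.2] [ 374.4 -298.9   64.1]
scene brass [90.9 74.2] [-681.7  -52.7  121.3]
scene brass [199.   35.9] [-704.2  414.1  103.7]
```

Emit:
play_rows([
  {"gripper":100,"dx":-0.85,"dy":-0.04,"dz":0.3,"turn":0},
  {"gripper":100,"dx":-0.85,"dy":-0.04,"dz":0.5,"turn":0},
  {"gripper":100,"dx":-0.85,"dy":-0.04,"dz":0.7,"turn":0},
  {"gripper":100,"dx":-0.85,"dy":-0.04,"dz":0.8,"turn":0},
  {"gripper":100,"dx":-0.04,"dy":0,"dz":0.8,"turn":0},
  {"gripper":100,"dx":0,"dy":0,"dz":0,"turn":0},
  {"gripper":100,"dx":0,"dy":0,"dz":0,"turn":0},
])

```text
t: 16.23
ee_pos: [472.3, -320.2, 44.3]
ee_rot: [0.705, 0.709, 0.0, 0.0]
wrist_force: [-0.3, -0.0, 0.3]
grip_width: 0.603
```

Run:
```python
from h import *
s=arm.read_state();print(s["ee_pos"].round(1),s["grip_width"])
b=arm.camera("scene")[0][...,::-1]
cv2.imwrite("pics/c4.png",cv2.resize(b[215:325,150:300],None,fx=5,fy=5,interpolation=cv2.INTER_CUBIC))
```

```text
[ 472.3 -320.2   44.3] 0.6027397498960804
```

View pics/c4.png

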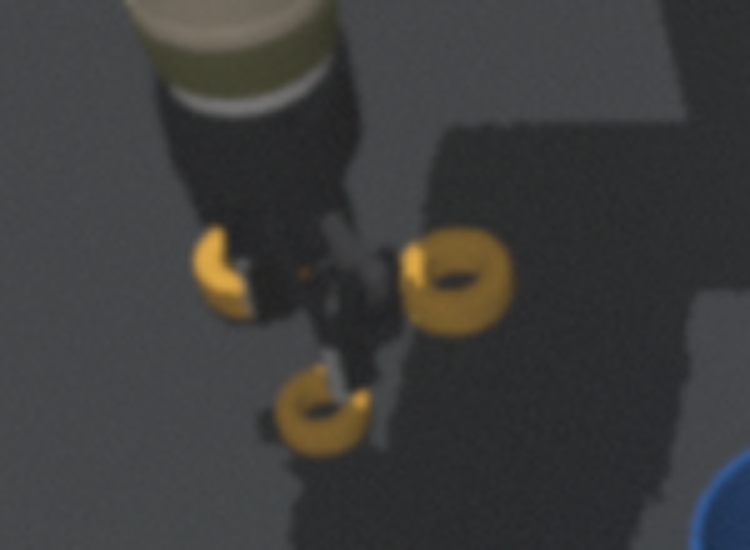

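The open fingers are over the small ring (crop (323,410)) and clear of the two larger ones. Next: lower and grip.

Emit:
play_rows([
  {"gripper":100,"dx":-0.1,"dy":-0.03,"dz":0.4,"turn":0},
  {"gripper":100,"dx":0,"dy":0,"dz":0.4,"turn":0},
  {"gripper":100,"dx":0,"dy":0,"dz":0.25,"turn":0},
  {"gripper":100,"dx":0,"dy":0,"dz":0,"turn":0},
  {"gripper":100,"dx":0,"dy":0,"dz":0,"turn":0},
])

```text
t: 16.9
ee_pos: [470.7, -324.6, 1.3]
ee_rot: [0.706, 0.709, -0.0, 0.0]
wrist_force: [-0.5, 0.1, 0.8]
grip_width: 0.604
```

Emit:
play_rows([
  {"gripper":255,"dx":0,"dy":0,"dz":0,"turn":0},
  {"gripper":255,"dx":0,"dy":0,"dz":0,"turn":0},
  {"gripper":255,"dx":0,"dy":0,"dz":0,"turn":0},
  {"gripper":255,"dx":0,"dy":0,"dz":0,"turn":0},
  {"gripper":255,"dx":0,"dy":0,"dz":0,"turn":0},
  {"gripper":255,"dx":0,"dy":0,"dz":0,"turn":0},
])

```text
t: 17.65
ee_pos: [471.1, -325.1, 2.2]
ee_rot: [0.706, 0.709, 0.0, 0.001]
wrist_force: [-0.9, 0.4, 4.8]
grip_width: 0.436
```

Gripped: the opening stopped at 0.436. Now lift and carry to above P1.

Emit:
play_rows([
  {"gripper":255,"dx":0,"dy":0,"dz":-0.5,"turn":0},
  {"gripper":255,"dx":0,"dy":0,"dz":-1,"turn":0},
  {"gripper":255,"dx":0,"dy":0,"dz":-1,"turn":0},
  {"gripper":255,"dx":0.5,"dy":0.1,"dz":-1,"turn":0},
  {"gripper":255,"dx":0.9,"dy":0.2,"dz":0,"turn":0},
  {"gripper":255,"dx":1,"dy":0.2,"dz":0,"turn":0},
  {"gripper":255,"dx":1,"dy":0.2,"dz":0,"turn":0},
  {"gripper":255,"dx":1,"dy":0.2,"dz":0,"turn":0},
  {"gripper":255,"dx":1,"dy":0.2,"dz":0,"turn":0},
  {"gripper":255,"dx":1,"dy":0.2,"dz":0,"turn":0},
  {"gripper":255,"dx":1,"dy":0.2,"dz":0,"turn":0},
  {"gripper":255,"dx":1,"dy":0.2,"dz":0,"turn":0},
])

```text
t: 19.15
ee_pos: [537.1, 13.0, 141.0]
ee_rot: [0.706, 0.709, -0.0, -0.0]
wrist_force: [1.0, -0.7, -1.6]
grip_width: 0.43
```

Emit:
play_rows([
  {"gripper":255,"dx":1,"dy":0.2,"dz":0,"turn":0},
  {"gripper":255,"dx":1,"dy":0.2,"dz":0,"turn":0},
  {"gripper":255,"dx":1,"dy":0.2,"dz":0,"turn":0},
  {"gripper":255,"dx":1,"dy":0.2,"dz":0,"turn":0},
  {"gripper":255,"dx":0.5,"dy":0,"dz":0,"turn":0},
  {"gripper":255,"dx":0,"dy":0,"dz":0,"turn":0},
  {"gripper":255,"dx":0,"dy":0,"dz":0,"turn":0},
  {"gripper":255,"dx":0,"dy":0,"dz":0,"turn":0},
])

```text
t: 20.15
ee_pos: [568.4, 190.6, 141.3]
ee_rot: [0.706, 0.708, -0.0, 0.0]
wrist_force: [0.2, -1.4, -0.5]
grip_width: 0.43
```

Emit:
play_rows([
  {"gripper":255,"dx":0.52,"dy":-0.07,"dz":0.3,"turn":0},
  {"gripper":255,"dx":0,"dy":0,"dz":0.4,"turn":0},
  {"gripper":255,"dx":0,"dy":0,"dz":0,"turn":0},
  {"gripper":255,"dx":0,"dy":0,"dz":0,"turn":0},
  {"gripper":255,"dx":0,"dy":0,"dz":0,"turn":0},
])

```text
t: 20.78
ee_pos: [566.0, 212.5, 113.7]
ee_rot: [0.706, 0.708, 0.0, 0.0]
wrist_force: [-0.4, -0.0, 0.1]
grip_width: 0.434
```

Run:
```python
from h import *
s=arm.read_state();e=s["ee_pos"];print(e.round(1),s["grip_width"],s["wrist_force"].round(1))
b=arm.camera("scene")[0][...,::-1].copy();a=arm.camera("top")[0][...,::-1].copy()
print("proj ring bottom/top ctr at TCP",proj("scene",[[e[0],e[1],e[2]-2],[e[0],e[1],e[2]+12]]).round(1),"post top pred",proj("scene",[565.5,211.5,99]).round(1))
for n,p in(("scene",b),("top",a)):
    m=cv2.inRange(cv2.cvtColor(p,cv2.COLOR_BGR2HSV),(12,120,50),(30,255,255))
    for c in cv2.findContours(m,0,cv2.CHAIN_APPROX_NONE)[0]:
        x,y,w,h=cv2.boundingRect(c)
        if (n=="scene" and 380<x<440 and 130<y<230) or (n=="top" and 190<x<260 and 200<y<270): print(n,(x,y,w,h),cv2.contourArea(c))
up=lambda p,x,y,w,hh,s:cv2.resize(p[y:y+hh,x:x+w],None,fx=s,fy=s,interpolation=cv2.INTER_CUBIC)
cv2.imwrite("pics/c5.png",np.hstack([up(b,370,140,70,80,5.7),up(a,190,195,70,80,5.7)]))
```

```text
[566.  212.5 113.7] 0.4335721250994621 [-0.4 -0.   0.1]
proj ring bottom/top ctr at TCP [[411.5 174.4]
 [412.1 169.9]] post top pred [[410.5 178.6]]
scene (405, 166, 11, 12) 77.5
top (216, 218, 7, 16) 44.5
```

View pics/c5.png

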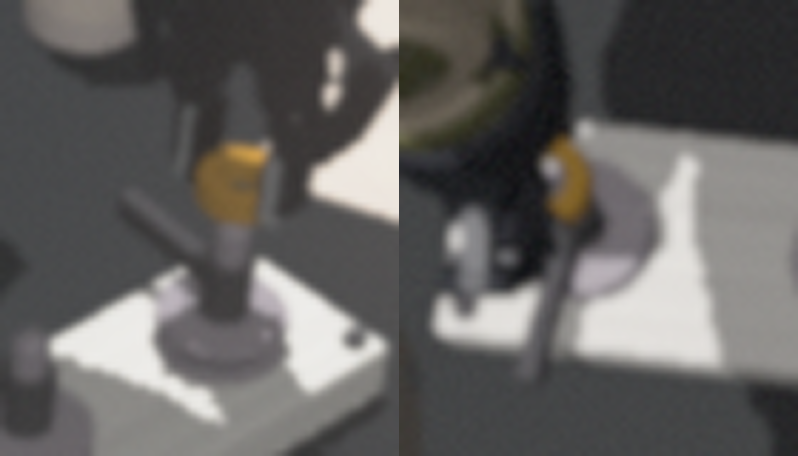

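Run:
```python
from h import *
e=arm.read_state()["ee_pos"]
a=np.linspace(0,2*np.pi,73)
for n in("top","scene"):
    L=np.vstack([proj(n,np.c_[e[0]+20*np.cos(a),e[1]+20*np.sin(a),0*a+z]) for z in(e[2]-2,e[2]+12)])
    print(n,"pred ring u,v range",L.min(0).round(1),L.max(0).round(1))
p=arm.camera("top")[0];q=arm.camera("scene")[0]
print("top row rgb 226",[tuple(p[226,u]) for u in range(214,230)]);print("scene row174",[tuple(q[174,u]) for u in range(400,418)])
```

```text
top pred ring u,v range [205.8 218. ] [224.8 236.5]
scene pred ring u,v range [403.3 164.9] [420.4 179.4]
top row rgb 226 [(np.uint8(32), np.uint8(30), np.uint8(34)), (np.uint8(57), np.uint8(55), np.uint8(59)), (np.uint8(90), np.uint8(86), np.uint8(91)), (np.uint8(105), np.uint8(100), np.uint8(102)), (np.uint8(109), np.uint8(97), np.uint8(89)), (np.uint8(120), np.uint8(97), np.uint8(68)), (np.uint8(128), np.uint8(99), np.uint8(51)), (np.uint8(128), np.uint8(99), np.uint8(44)), (np.uint8(118), np.uint8(92), np.uint8(43)), (np.uint8(109), np.uint8(88), np.uint8(65)), (np.uint8(105), np.uint8(95), np.uint8(91)), (np.uint8(109), np.uint8(103), np.uint8(106)), (np.uint8(111), np.uint8(106), np.uint8(110)), (np.uint8(111), np.uint8(106), np.uint8(110)), (np.uint8(112), np.uint8(107), np.uint8(112)), (np.uint8(117), np.uint8(111), np.uint8(114))]
scene row174 [(np.uint8(76), np.uint8(76), np.uint8(77)), (np.uint8(77), np.uint8(77), np.uint8(78)), (np.uint8(76), np.uint8(76), np.uint8(77)), (np.uint8(82), np.uint8(79), np.uint8(75)), (np.uint8(91), np.uint8(78), np.uint8(63)), (np.uint8(103), np.uint8(85), np.uint8(57)), (np.uint8(111), np.uint8(88), np.uint8(53)), (np.uint8(116), np.uint8(92), np.uint8(55)), (np.uint8(120), np.uint8(95), np.uint8(55)), (np.uint8(124), np.uint8(98), np.uint8(58)), (np.uint8(125), np.uint8(99), np.uint8(58)), (np.uint8(125), np.uint8(99), np.uint8(59)), (np.uint8(122), np.uint8(98), np.uint8(57)), (np.uint8(122), np.uint8(97), np.uint8(58)), (np.uint8(117), np.uint8(94), np.uint8(61)), (np.uint8(101), np.uint8(88), np.uint8(72)), (np.uint8(96), np.uint8(94), np.uint8(92)), (np.uint8(98), np.uint8(97), np.uint8(97))]
```

Both views agree: the ring sits about 2 mm too far in +y and 1 mm in +x relative to the post axis. I'll correct that and lower gently, watching the force.

Emit:
play_rows([
  {"gripper":255,"dx":-0.05,"dy":-0.025,"dz":0.1,"turn":0},
  {"gripper":255,"dx":0,"dy":0,"dz":0.1,"turn":0},
  {"gripper":255,"dx":0,"dy":0,"dz":0.1,"turn":0},
  {"gripper":255,"dx":0,"dy":0,"dz":0,"turn":0},
])

```text
t: 21.48
ee_pos: [564.2, 210.5, 100.6]
ee_rot: [0.706, 0.709, -0.0, -0.0]
wrist_force: [-0.4, -0.1, -0.8]
grip_width: 0.43
```

Emit:
play_rows([
  {"gripper":255,"dx":0,"dy":0,"dz":0.05,"turn":0},
  {"gripper":255,"dx":0,"dy":0,"dz":0.05,"turn":0},
  {"gripper":255,"dx":0,"dy":0,"dz":0,"turn":0},
])

```text
t: 21.85
ee_pos: [564.5, 210.6, 97.1]
ee_rot: [0.706, 0.709, -0.0, -0.0]
wrist_force: [0.5, -0.4, -1.1]
grip_width: 0.431
```

Emit:
play_rows([
  {"gripper":255,"dx":0,"dy":0,"dz":0.05,"turn":0},
  {"gripper":255,"dx":0,"dy":0,"dz":0,"turn":0},
])

```text
t: 22.1
ee_pos: [564.5, 210.6, 95.1]
ee_rot: [0.706, 0.709, -0.0, -0.0]
wrist_force: [0.4, -0.0, -0.2]
grip_width: 0.432
```

The ring's underside is about 5 mm below the post top with no force, so it is over the post. Continue down.

Emit:
play_rows([
  {"gripper":255,"dx":0,"dy":0,"dz":0.1,"turn":0},
  {"gripper":255,"dx":0,"dy":0,"dz":0.1,"turn":0},
  {"gripper":255,"dx":0,"dy":0,"dz":0,"turn":0},
])

```text
t: 22.48
ee_pos: [564.2, 210.5, 86.7]
ee_rot: [0.706, 0.709, -0.0, -0.0]
wrist_force: [0.2, 0.1, -0.6]
grip_width: 0.434
```

Emit:
play_rows([
  {"gripper":255,"dx":0,"dy":0,"dz":0.05,"turn":0},
  {"gripper":255,"dx":0,"dy":0,"dz":0.05,"turn":0},
  {"gripper":255,"dx":0,"dy":0,"dz":0,"turn":0},
])

```text
t: 22.85
ee_pos: [564.5, 210.6, 83.1]
ee_rot: [0.706, 0.709, -0.0, -0.0]
wrist_force: [-0.6, -0.0, -0.3]
grip_width: 0.431
```

Emit:
play_rows([
  {"gripper":255,"dx":0,"dy":0,"dz":0.03,"turn":0},
  {"gripper":255,"dx":0,"dy":0,"dz":0.02,"turn":0},
  {"gripper":255,"dx":0,"dy":0,"dz":0,"turn":0},
])

```text
t: 23.22
ee_pos: [564.7, 210.6, 81.3]
ee_rot: [0.706, 0.709, 0.0, 0.0]
wrist_force: [-0.6, 0.3, -1.5]
grip_width: 0.433
```

Emit:
play_rows([
  {"gripper":110,"dx":0,"dy":0,"dz":0,"turn":0},
  {"gripper":90,"dx":0,"dy":0,"dz":0,"turn":0},
  {"gripper":80,"dx":0,"dy":0,"dz":0,"turn":0},
  {"gripper":80,"dx":0,"dy":0,"dz":0,"turn":0},
])

```text
t: 23.72
ee_pos: [564.6, 210.6, 81.3]
ee_rot: [0.706, 0.709, -0.0, 0.0]
wrist_force: [0.4, 0.7, -0.2]
grip_width: 0.684
```

Emit:
play_rows([
  {"gripper":80,"dx":0,"dy":0,"dz":-0.2,"turn":0},
  {"gripper":80,"dx":0,"dy":0,"dz":-0.5,"turn":0},
  {"gripper":80,"dx":0,"dy":0,"dz":-1,"turn":0},
  {"gripper":80,"dx":-1,"dy":0,"dz":-1,"turn":0},
  {"gripper":80,"dx":-1,"dy":0,"dz":0,"turn":0},
  {"gripper":80,"dx":-1,"dy":0,"dz":0,"turn":0},
  {"gripper":80,"dx":-1,"dy":0,"dz":0,"turn":0},
  {"gripper":80,"dx":-1,"dy":0,"dz":0,"turn":0},
  {"gripper":80,"dx":-1,"dy":0,"dz":0,"turn":0},
  {"gripper":80,"dx":-1,"dy":0,"dz":0,"turn":0},
  {"gripper":80,"dx":-1,"dy":0,"dz":0,"turn":0},
  {"gripper":80,"dx":-1,"dy":0,"dz":0,"turn":0},
])

```text
t: 25.22
ee_pos: [566.1, -150.8, 190.1]
ee_rot: [0.706, 0.709, 0.0, 0.0]
wrist_force: [-0.7, -0.3, -0.3]
grip_width: 0.68
```

Run:
```python
from h import *
s=arm.read_state();print(s["t"],s["ee_pos"].round(1),s["wrist_force"].round(1))
b,db=arm.camera("scene");a,da=arm.camera("top");b=b[...,::-1].copy();a=a[...,::-1].copy()
for n,p in(("scene",b),("top",a)):
    m=cv2.inRange(cv2.cvtColor(p,cv2.COLOR_BGR2HSV),(12,120,50),(30,255,255))
    for c in cv2.findContours(m,0,cv2.CHAIN_APPROX_NONE)[0]:
        x,y,w,h=cv2.boundingRect(c)
        if (n=="scene" and 380<x<440 and 130<y<230) or (n=="top" and 190<x<260 and 200<y<270):
            (X,Y),r=cv2.minEnclosingCircle(plane(n,c[:,0].astype(float),88)[:,:2].astype(np.float32)); print(n,(x,y,w,h),np.round([X,Y,2*r],1))
for n,d in(("top",da),("scene",db)):
    i=arm.camera_info(n);K=i["intrinsics"];T=i["world_to_cam"];v,u=np.mgrid[:480,:640]
    W=((np.stack([(u-K[0,2])/K[0,0]*d,(v-K[1,2])/K[1,1]*d,d],-1)-T[:3,3])@T[:3,:3]).reshape(-1,3)
    R=np.hypot(W[:,0]-565.5,W[:,1]-212);q=W[(R>9)&(R<18)&(W[:,2]>70)&(W[:,2]<120)];print(n,"ring z pctl",np.percentile(q[:,2],[10,50,90,99]).round(1))
up=lambda p,x,y,w,hh,s:cv2.resize(p[y:y+hh,x:x+w],None,fx=s,fy=s,interpolation=cv2.INTER_CUBIC)
cv2.imwrite("pics/c6.png",np.vstack([up(b,300,160,150,110,4)[:300],up(a,195,205,150,70,4)]))
```

```text
25.225 [ 566.1 -150.8  190.1] [-0.7 -0.3 -0.3]
scene (402, 176, 16, 13) [564.3 211.2  51.2]
top (212, 224, 15, 16) [564.7 211.1  38.6]
top ring z pctl [89.4 92.7 94.6 96.6]
scene ring z pctl [80.4 92.9 95.1 97.4]
```

View pics/c6.png

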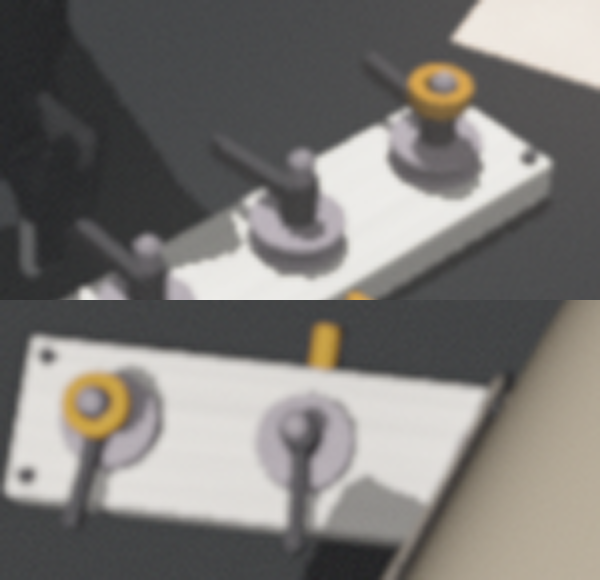

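The ring lies flat on P1 with the post through it, its top at about 93 mm as expected for 79 + 14. Before handing in I'll check the turned angles from the lever direction in the before and after pictures.

Run:
```python
from h import *
now=arm.camera("top")[0][...,::-1]; cv2.imwrite("pics/top6.png",now)
v,u=np.mgrid[200:290,190:350];W=plane("top",np.c_[u.ravel(),v.ravel()].astype(float),70)
for nm,c in(("P1",(565.5,212.5)),("P2",(556,93)),("P3",(546.5,-26.5))):
    out=[]
    for f in("top0","top3","top6"):
        g=cv2.cvtColor(cv2.imread(f"pics/{f}.png"),cv2.COLOR_BGR2GRAY)[200:290,190:350].ravel().astype(float)
        d=W[:,:2]-c;r=np.hypot(*d.T);th=np.arctan2(d[:,1],-d[:,0]);m=(r>30)&(r<52)&(abs(th)<.5)
        w=np.clip(130-g[m],0,None);A=np.average(th[m],weights=w) if w.sum() else np.nan
        out.append(round(A,3))
    print(nm,out,"turned",round(out[1]-out[0],3))
```

```text
P1 [np.float64(-0.131), np.float64(0.114), np.float64(0.115)] turned 0.245
P2 [np.float64(-0.145), np.float64(-0.052), np.float64(-0.053)] turned 0.093
P3 [np.float64(-0.031), np.float64(0.076), nan] turned 0.107
```

The angles are about 0.245, 0.093 and 0.107 rad. P1 and P2 did not change during placing; P3 is hidden in the last picture but was not touched after its push. The gripper is clear of everything, so I'm handing in.

```bash
python3 -c "
from plant import arm
print(arm.sign_off())"
```

```text
the job is handed in; nothing more can be done
None
```

I tried all three nuts, and the brass marker ring now lies on the loose one, the +y end station. The job is handed in at about 25 s of the 72 s allowed, with no verdict reported.

| Station | Force felt | Turn measured in the top view | Finding |
|---|---|---|---|
| -y end | about 8 N, steady drag | about 0.11 rad | tight |
| Middle | about 6.5 N | about 0.09 rad | tight |
| +y end | about 1.2 N | about 0.245 rad (14°) | loose |

- **Tight nuts:** I stopped both while they were dragging, before they bound. The highest push force in any reading was about 8.5 N; readings come only at the end of each short step.
- **Ring:** I picked the smallest of the three rings, at about 41 mm outside; the other two measured about 52 mm.
- **Last checks:** The post shows through the ring, which looks flat, with its top at about 93 mm (93 expected). Its centre is at about (564.5, 211), within about 2 mm of the estimated post axis. The gripper was well clear.
- **Disagreements and gaps:**
  - The two cameras differed by 2–3 mm on the post position, so I used a middle value; the ring went on without resistance.
  - The arm hid the -y end lever in the last picture, so its angle comes from the picture before the ring was placed.
  - I did not re-measure the bystanders; the arm passed nowhere near them.

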